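# Tip the kit carton onto the flatbed code reader

## Robot

A 6-joint arm with a two-finger parallel gripper is mounted at the origin on the work surface. World frame = base frame: x ahead of the robot, y to its left, z up, the work surface at z = 0. Lengths are in m, angles in rad, forces in N, time in s.
With the tool pointing down it reaches from about 0.4 to 0.825 m from the base axis. Payload 7 kg.
Tool frame: the origin (TCP) lies on the mounting face of the last link; the fingertips stand arm.tcp_to_tips ahead of it and the grasp point (between the pads) lies 159 mm ahead of it (arm.tcp_to_tips is the distance from the TCP to the fingertips, in m); z points along the fingers, y is the direction in which the jaws open and shut (so a half turn about z gives the same grasp; the last joint's range is limited). The gripper opens to 88 mm and grips with 3 to 60 N. Pads are 19 mm wide; open, the fingers measure 130 mm over their backs; the gripper's body (78 mm by 193 mm) begins 47 mm behind the grasp point.
Start: joints at [-0.924, 0.359, 0.012, 0, -1.224, -0.288], TCP at [0.237, -0.632, 0.405] pointing down, gripper open.
Joint ranges: [-3.07, 3.07], [-1.43, 2.12], [-1.02, 1.25], [-3.03, 1.67], [-3.05, -0], [-3.03, 3.03]. Speed limits (rad/s): [2.39, 2.39, 3.01, 3.14, 3.14, 3.14].

## Interface

Orientations are given as [roll, pitch, yaw] about the fixed x, y, z axes, in that order (R = Rz(yaw) Ry(pitch) Rx(roll)).
In Python, from station import arm, cams, job_done, finder gives the robot as it stands.
- The arm moves only by the tool play_rows, never from a script. Its argument "targets" is a list that holds one entry, the list of rows, each a list of 4 numbers: the shift along the tool's x, y, z in m, then the turn about the tool's z in degrees. A call has 1 to 5 rows; each row is the pose to reach, as a shift and turn from the pose commanded when the call began, along the tool's axes at that moment; what a row does not reach only later rows make up. A row lasts 1/8 s, in which the tool goes at most 62.5 mm and 10.7 degrees, less where a joint would pass 70% of its speed; a pose out of reach is approached as far as the arm can. A call with a gripper value outside its range is refused whole. "grip" is the closure in counts, from 0 (fully open) to 255 (shut), set as the call begins (left out, the last holds). The fingers move at their own pace and stop on an object; "newtons" is the grip in N (left out, the last holds). Time passes only in rows, so rows that repeat a pose let the fingers close. It gives the time, the measured TCP pose, the force and the opening at its end, in the units of the state.
- arm.get_state(): the state, without advancing time (a new reading comes with each control period).
- cams.grab_frame(name): name is "scene" or "top" or "wrist"; returns (picture, depth): 480x640x3 uint8, red, green, blue; 480x640 float32, m along the optical axis (not along the pixel's ray), 0 where there is no reading.
- cams.camera_params(name): a dict with "intrinsics" (3x3 intrinsics, pixels), "D" ([k1, k2, p1, p2, k3] as OpenCV has them; the pictures are not rectified), "position" and "attitude" of the camera in the world. Camera axes: x right, y down, z forward; pixel columns grow to the right and rows downward; lengths in m; the calibration is good to about 2 mm. A picture is of the moment at which its call begins: read the wrist's pose just before it. camera_params takes no time and is no camera call; for the wrist camera it gives the pose at the moment of the call.
- job_done(): hands the job in, once; it reports no verdict.
Trained networks look in the newest picture that a camera, given by its name, has taken for a name from the list of things; names that differ only in an ending like _2 or _b are one class to them, and where a whole thing is asked for, a point or a joint stands for the part that bears it (a point fixed in the world has none). Each returns a list of dicts, best first, with "score" (0 to 1); they miss things now and then, are a little off and sometimes report something else, mostly with a low value. They report only what shows in the picture. A call takes as long as a camera call. They do not tell look-alikes from the thing itself.
- finder.find_in(camera, query): "xyz" ([x, y, z] in m, in world coordinates, good to about 4 mm: the middle of the surface that is visible of it).
- finder.masks_of(camera, query): "mask" (480x640 bool, what is visible of it).
The state is a dict: "t": time; "q": joint angles; "qd": joint speeds; "joint_efforts": joint torques, N m; "eef_pos": TCP position; "ee_rot": TCP orientation; "force": force on the tool from outside, world axes, zero at the start; "moment": the same for the moment, N m; "width": finger opening in m.
Only numpy, scipy, OpenCV 4.12 (cv2) and the standard library are available. Lean on these libraries where they do the work, as an engineer would, in place of code of your own. Each camera call takes 0.05 s, during which the arm holds its last target. There are 200 camera calls.

## Task

The green-banded kit carton stands at one end of the flatbed code reader: push it over, high up on its plain back, so that it falls onto its label and lies flat inside the yellow frame around the reader's window. Then press the blue read button all the way down and let it come back up. Nothing is to be picked up or carried, do not press the button before the carton is down, and leave everything else on the bench where it stands.

Things in the scene. Friction and masses are not known exactly. Their poses are not given: they have to be found in the camera images.
- reader: Fixed flat grey code reader, 290 (x) x 165 (y) x 25 mm high, standing on the bench, top surface level at 25 mm above the bench. Origin: centre of its underside. Its x axis points from the end where the carton stands towards the window; position and yaw vary widely.
- window (a point): Centre of the reader's dark glass window, on the top surface (25 mm above the bench), 42 mm from the reader's centre along its x axis; axes as the reader. The window is 170 mm (x) x 125 mm (y), edged by a thin yellow frame, flush with the top.
- carton: Loose rigid carton, 0.13 to 0.25 kg, standing on end on the reader: 45 mm thick (x), 75 wide (y), 120 tall (z), white, green band round its foot, green stripe on the top along the label side. Origin: centre of its foot. Its x axis points out of the face with the white barcode label, towards the window (within 0.2 rad of the reader's x axis); the plain back is at x = -22.5 mm.
- middle (a point): Centre of the carton (60 mm above its foot). Pushed along its x axis about 100 mm above the foot, the carton tips about its foot's front edge, overbalances after about 20 degrees (40 mm of push) and falls by itself onto the label; its foot creeps a few mm at most. It then covers the 120 mm ahead of that edge, its x axis straight down. Tipped straight over from its start it lands inside the frame.
- base_l (a point): Corner of the carton's label face: foot end, +y side (carton frame 22.5, 37.5, 0 mm).
- base_r (a point): Corner of the carton's label face: foot end, -y side (22.5, -37.5, 0 mm).
- top_l (a point): Corner of the carton's label face: top end, +y side (22.5, 37.5, 120 mm).
- top_r (a point): Corner of the carton's label face: top end, -y side (22.5, -37.5, 120 mm).
- read (a joint): Travel of the blue push button: 0 = up, 0.006 m = fully down; its spring needs about 5 N for full travel and pushes it back up.
- read_top (a point): Centre of the top face of the blue button (round, 36 mm across, in a low black housing on the bench); pressed straight down. The button and the terracotta bowl stand one to the left and one to the right of the reader, and change places.
- vial: Bystander, to be left alone: amber capped jar, 32 mm across, 55 mm tall, standing on the bench beside the reader's +y side. Origin: centre of its underside.
- dropper: Bystander, to be left alone: white bottle with green cap, 36 mm across, 80 mm tall, standing on the bench beside the reader's -y side. Origin: centre of its underside.
- bowl: Bystander, to be left alone: terracotta bowl, 132 mm across, 60 mm high with the three capped vials in it (one piece). Origin: centre of its underside.
- spare: Bystander, to be left alone: blue-banded carton of the same size, standing behind the work. Origin: centre of its foot.
- stain: Bystander, to be left alone: dark bottle with white cap, 76 mm across, 170 mm tall. Origin: centre of its underside.
- soap: Bystander, to be left alone: green pump dispenser, 68 mm across, 174 mm tall. Origin: centre of its underside.
Not all that is in view belongs to the job. Of the things shaped like the part that bears read, the black one is meant.

How it is judged:
On the way, in this order (a step that is already met when the one before it is completed fails the run):
1. the carton lies flat on its label face inside the yellow frame, at rest (angle between carton's own x axis and vertical above 3 rad and x of base_l in the frame of window between -0.087 and 0.087 m and y of base_l in the frame of window between -0.0645 and 0.0645 m and x of base_r in the frame of window between -0.087 and 0.087 m and y of base_r in the frame of window between -0.0645 and 0.0645 m and x of top_l in the frame of window between -0.087 and 0.087 m and y of top_l in the frame of window between -0.0645 and 0.0645 m and x of top_r in the frame of window between -0.087 and 0.087 m and y of top_r in the frame of window between -0.0645 and 0.0645 m and linear speed of carton below 0.02 m/s and angular speed of carton below 0.2 rad/s), for 0.2 s.
2. the read button is pressed fully down (value of joint read above 0.0048 m), for 0.05 s.
At the end, for the whole second after the job is handed in: The carton lies at rest, flat on its label face (within 8 degrees), all four corners of that face inside the yellow frame (window edge plus 2 mm); the button has been pressed to at least 4.8 mm after that and is back up (under 1.5 mm) (all of step 1 and value of joint read below 0.0015 m); the robot touches nothing.
It fails at once if the carton is lifted or tipped backwards: both front foot corners more than 15 mm above the reader's top (height (world z) of each of base_l, base_r above 0.04 m).
It fails at once if the button is pressed before the carton is down (value of joint read above 0.003 m and angle between carton's own x axis and vertical below 2.9 rad).
It fails at once if a bystander is moved more than 15 mm or tipped ((distance of vial from where it was at the start of the episode above 0.015 m or angle between vial's own z axis and vertical above 0.35 rad) or (distance of dropper from where it was at the start of the episode above 0.015 m or angle between dropper's own z axis and vertical above 0.35 rad) or (distance of bowl from where it was at the start of the episode above 0.015 m or angle between bowl's own z axis and vertical above 0.35 rad) or (distance of spare from where it was at the start of the episode above 0.015 m or angle between spare's own z axis and vertical above 0.35 rad) or (distance of stain from where it was at the start of the episode above 0.015 m or angle between stain's own z axis and vertical above 0.35 rad) or (distance of soap from where it was at the start of the episode above 0.015 m or angle between soap's own z axis and vertical above 0.35 rad)).
It also fails if it takes over 48 s, if anything falls off the work surface, if the arm or the gripper's body presses on something with over 40 N, if the wrist force passes 120 N, or if a joint passes its speed limit or range.

## Working session

There is one attempt and no reset: what is moved stays moved. The work goes in short steps, Python scripts to look and compute and a tool call to move; the robot and the scene stay as the last step left them, time stands still between calls to the robot, and variables do not carry over. Pictures are saved under pics/ and viewed, about 8 in all and at most 12, crops included, and the job is handed in when it is done.

Besides the shell and the picture viewer there is one more tool, called after "Call:" by a JSON object that holds its "op" and its "data". play_rows: Moves the arm, as the interface text tells. Its arguments: {"type":"object","properties":{"targets":{"type":"array","items":{"type":"array","items":{"type":"array","items":{"type":"number"}}}},"grip":{"type":"number"},"newtons":{"type":"number"}},"required":["targets"]}

```bash
mkdir -p pics; cat > h.py <<'E'
import numpy as np, cv2
from station import arm, cams, job_done, finder
from scipy.spatial.transform import Rotation as R
def rot(a):
    a=np.array(a,float)
    if a.shape==(3,3): return a
    return (R.from_quat(a) if a.size==4 else R.from_euler('xyz',a)).as_matrix()
def shot(n):
    p=cams.camera_params(n); im,d=cams.grab_frame(n); return p,im,d
def save(im,f,box=None,s=1):
    if box: im=im[box[1]:box[3],box[0]:box[2]]
    cv2.imwrite('pics/'+f,cv2.cvtColor(cv2.resize(im,None,fx=s,fy=s),cv2.COLOR_RGB2BGR))
def cloud(p,d):
    K=np.array(p['intrinsics']);v,u=np.mgrid[0:480,0:640]
    n=cv2.undistortPoints(np.stack([u,v],-1).reshape(-1,1,2).astype(float),K,np.array(p['D'])).reshape(480,640,2)
    X=np.dstack([n*d[...,None],d]); return X@rot(p['attitude']).T+np.array(p['position'])
E
python3 - <<'E'
from h import *
print(arm.get_state(), arm.tcp_to_tips)
ims=[]
for n in ['scene','top']:
    p,im,d=shot(n); print(n,p); ims.append(im); 
    for q in ['reader','carton','read_top','bowl','vial','dropper','spare','stain','soap']:
        print(q,[(np.round(r['xyz'],3).tolist(),round(r['score'],2)) for r in finder.find_in(n,q)])
    save(im,n+'.png')
E
```

```text
{'t': 0.0, 'q': array([-9.23896283e-01,  3.59396869e-01,  1.10465331e-02, -3.28512879e-04,
       -1.22407087e+00, -2.88092247e-01]), 'qd': array([-1.04346827e-04,  1.55904676e-03, -9.09969881e-05,  1.48063618e-03,
        1.24017247e-03, -7.65921359e-04]), 'joint_efforts': array([ 1.86380654e-03, -5.82712054e+01,  2.93066454e+01,  6.99733034e+00,
        7.14212714e-03, -2.26420320e-04]), 'eef_pos': array([ 0.23695658, -0.63183879,  0.40371451]), 'ee_rot': array([ 3.13994700e+00, -1.65613970e-04, -2.78289661e+00]), 'force': array([0.48524811, 0.63455213, 0.07426094]), 'moment': array([ 0.02881917,  0.00109059, -0.01896422]), 'width': 0.08733522733122934} 0.1781
scene {'intrinsics': array([[468.01812428,   0.        , 315.53647799],
       [  0.        , 468.01812428, 234.73130168],
       [  0.        ,   0.        ,   1.        ]]), 'D': array([0.00840924, 0.        , 0.        , 0.        , 0.        ]), 'position': array([0.94772447, 0.62401205, 0.80485266]), 'attitude': array([-2.32421514, -0.01985514,  2.61860857])}
reader [([0.587, 0.08, 0.025], 0.82)]
carton [([0.564, 0.116, 
[... 488 characters left out ...]
4464706],
       [  0.        ,   0.        ,   1.        ]]), 'D': array([-0.02695267,  0.        ,  0.        ,  0.        ,  0.        ]), 'position': array([ 0.50393262, -0.01550172,  1.12816001]), 'attitude': array([-3.04889856,  0.01350104, -1.58277928])}
reader [([0.575, 0.055, 0.026], 0.73)]
carton [([0.546, 0.092, 0.145], 0.93), ([0.689, 0.315, 0.106], 0.65)]
read_top [([0.479, 0.362, 0.021], 0.71), ([0.38, 0.341, 0.018], 0.6)]
bowl [([0.461, -0.376, 0.012], 0.61)]
vial [([0.698, 0.097, 0.056], 0.73), ([0.479, 0.362, 0.022], 0.45)]
dropper [([0.519, -0.059, 0.054], 0.64)]
spare [([0.763, 0.164, 0.123], 0.66)]
stain [([0.71, -0.291, 0.118], 0.94)]
soap [([0.689, 0.316, 0.108], 0.68)]
```

View pics/scene.png

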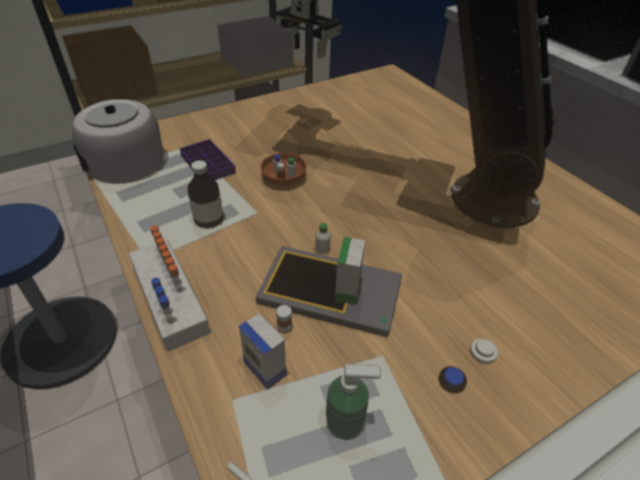

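View pics/top.png

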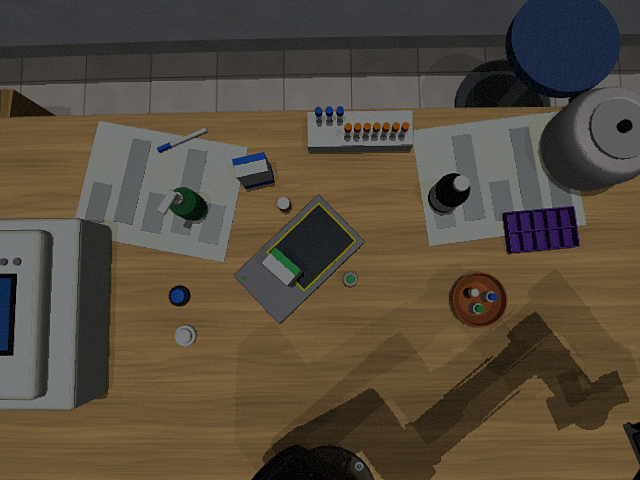

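The carton is at scene (350,268) and top (283,267), with its green stripe towards the window. There are two buttons: blue in a black housing at top (179,296), and a white look-alike at (186,336). The black-housed blue one fits. I'll measure the poses and confirm with a crop.

```bash
python3 - <<'E'
from h import *
p,im,d=shot('top'); X=cloud(p,d)
hsv=cv2.cvtColor(im,cv2.COLOR_RGB2HSV)
def rect(m,n):
    P=X[m][:,:2].astype(np.float32)*1000; c,s,a=cv2.minAreaRect(P); print(n,m.sum(),np.round(c),np.round(s),round(a,1)); return cv2.boxPoints((c,s,a)).round()
roi=np.zeros((480,640),bool); roi[190:330,228:370]=1
z=X[...,2]
m=roi&(abs(z-.025)<.007)
m=cv2.morphologyEx(m.astype(np.uint8),cv2.MORPH_OPEN,np.ones((3,3)))>0
n,l,st,_=cv2.connectedComponentsWithStats(m.astype(np.uint8)); m=l==1+st[1:,4].argmax()
print('z',np.median(z[m])); print(rect(m,'reader'))
t=roi&(abs(z-.145)<.006); print('z',np.median(z[t])); print(rect(t,'ctop'))
g=t&(hsv[...,0]>45)&(hsv[...,0]<85)&(hsv[...,1]>90); print(rect(g,'stripe'), X[g].mean(0),X[t&~g].mean(0))
y=roi&(hsv[...,0]>18)&(hsv[...,0]<34)&(hsv[...,1]>140)&(abs(z-.025)<.008); print(rect(y,'frame'))
for n in ['top','scene']:
    p,im,d=shot(n);X=cloud(p,d);hsv=cv2.cvtColor(im,cv2.COLOR_RGB2HSV)
    b=(hsv[...,0]>105)&(hsv[...,0]<130)&(hsv[...,1]>120)&(np.hypot(X[...,0]-.48,X[...,1]-.363)<.03)
    print(n,'btn',b.sum(),np.median(X[b],0),X[b].min(0),X[b].max(0)); print(rect(b,'b'))
    if n=='scene': save(im,'crop.png',(240,220,520,400),2.5)
E
```

```text
z 0.025693851520850908
reader 7094 [569.  62.] [165. 290.] 43.2
[[ 409.  111.]
 [ 608. -100.]
 [ 728.   13.]
 [ 529.  224.]]
z 0.14557335905472846
ctop 717 [545.  93.] [76. 45.] 48.0
[[503.  80.]
 [536.  50.]
 [587. 106.]
 [553. 136.]]
stripe 254 [556.  84.] [75. 16.] 48.2
[[525.  61.]
 [536.  50.]
 [586. 106.]
 [575. 117.]] [0.55527365 0.08330871 0.14600355] [0.53830648 0.09780416 0.14541973]
frame 491 [606.  52.] [207. 200.] 43.2
[[462.  55.]
 [599. -91.]
 [750.  50.]
 [613. 196.]]
top btn 204 [0.48207076 0.35992933 0.02117189] [0.46005249 0.33605819 0.0056525 ] [0.50427828 0.38255176 0.02772383]
b 204 [480. 360.] [47. 41.] 42.8
[[449. 359.]
 [477. 329.]
 [511. 361.]
 [483. 391.]]
scene btn 209 [0.48397162 0.36442413 0.02278959] [0.46790429 0.34760614 0.01847965] [0.49831137 0.38003603 0.02611223]
b 209 [482. 364.] [31. 31.] 57.7
[[461. 359.]
 [487. 343.]
 [504. 369.]
 [477. 385.]]
```

View pics/crop.png

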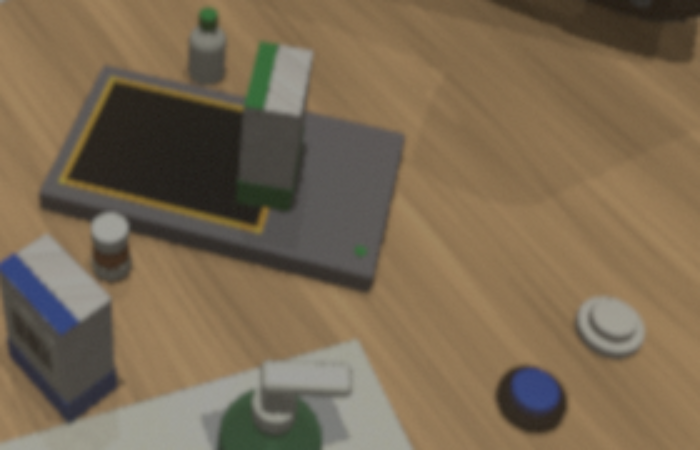

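The crop confirms it: the blue button in the black housing is at crop (535,390), the white look-alike is at (610,325), and the carton's label side faces the window. The fit matches the sizes given: reader 290x165 at 43.2°, carton yaw about -42°. Tipped straight over, the carton lands at x -59..61 mm and |y| under about 54 mm in the window frame, so it fits.

```bash
cat >> h.py <<'E'
def go(x,y,z,head):
    s=arm.get_state(); M=rot(s['ee_rot']); h=np.degrees(np.arctan2(M[1,0],M[0,0]))
    print('t',round(s['t'],2),'pos',np.round(s['eef_pos'],4),'head',round(h,2),'F',np.round(s['force'],1))
    print('shift',np.round(M.T@(np.array([x,y,z])-s['eef_pos']),4),'turn',round(-((head-h+180)%360-180),2))
E
python3 -c "
from h import *
go(.491,.1415,.40,-42)"
```

```text
t 1.15 pos [ 0.237  -0.632   0.4047] head -159.44 F [-0.  -0.9 -0.2]
shift [-0.5094  0.6351  0.0047] turn -117.44
```

Call:
{"op": "play_rows", "data": {"targets": [[[-0.03,0.04,0,-8],[-0.06,0.08,0,-16],[-0.095,0.12,0,-24],[-0.13,0.16,0,-32],[-0.165,0.205,0,-40]]], "grip": 255, "newtons": 20}}

```text
t: 1.78
eef_pos: [0.3199, -0.3807, 0.4048]
ee_rot: [-3.141, -0.0, -2.08]
force: [1.1, -0.2, 0.7]
width: 0.0433
```

```bash
python3 -c "
from h import *
go(.491,.1415,.40,-42)"
```

```text
t 1.77 pos [ 0.3199 -0.3807  0.4048] head -119.2 F [ 1.1 -0.2  0.7]
shift [-0.5393  0.1054  0.0047] turn -77.2
```

Call:
{"op": "play_rows", "data": {"targets": [[[-0.055,0.01,0,-8],[-0.11,0.02,0,-16],[-0.165,0.03,0,-24],[-0.22,0.04,0,-32],[-0.275,0.05,0,-40]]]}}

```text
t: 2.4
eef_pos: [0.4113, -0.1163, 0.4052]
ee_rot: [-3.14, -0.0, -1.382]
force: [0.6, -1.1, 0.8]
width: 0.0009
```

```bash
python3 -c "
from h import *
go(.491,.1415,.40,-42)"
```

```text
t 2.4 pos [ 0.4113 -0.1163  0.4052] head -79.16 F [ 0.6 -1.1  0.8]
shift [-0.2382 -0.1268  0.0054] turn -37.16
```

Call:
{"op": "play_rows", "data": {"targets": [[[-0.05,-0.026,0,-8],[-0.1,-0.053,0,-16],[-0.15,-0.08,0,-24],[-0.2,-0.107,0,-32],[-0.238,-0.127,0.005,-37]]]}}

```text
t: 3.02
eef_pos: [0.4929, 0.1415, 0.4002]
ee_rot: [-3.14, -0.001, -0.736]
force: [0.3, -0.1, 0.5]
width: 0.0005
```

```bash
python3 -c "
from h import *
go(.491,.1415,.303,-42)"
```

```text
t 3.02 pos [0.4929 0.1415 0.4002] head -42.16 F [ 0.3 -0.1  0.5]
shift [-0.0014  0.0014  0.0972] turn -0.16
```

Call:
{"op": "play_rows", "data": {"targets": [[[-0.001,0.001,0.04,0],[-0.001,0.001,0.075,0],[-0.001,0.001,0.097,0],[-0.001,0.001,0.097,0]]]}}

```text
t: 3.52
eef_pos: [0.4905, 0.1389, 0.3014]
ee_rot: [3.138, 0.001, -0.741]
force: [0.2, 0.4, 1.0]
width: 0.0004
```

```bash
python3 -c "
from h import *
go(.528,.108,.303,-42)
p,im,d=shot('scene'); save(im,'pre.png',(220,180,520,405),2.5)"
```

```text
t 3.52 pos [0.4905 0.1389 0.3014] head -42.45 F [0.2 0.4 1. ]
shift [ 0.0485 -0.0025 -0.0017] turn -0.45
```

View pics/pre.png

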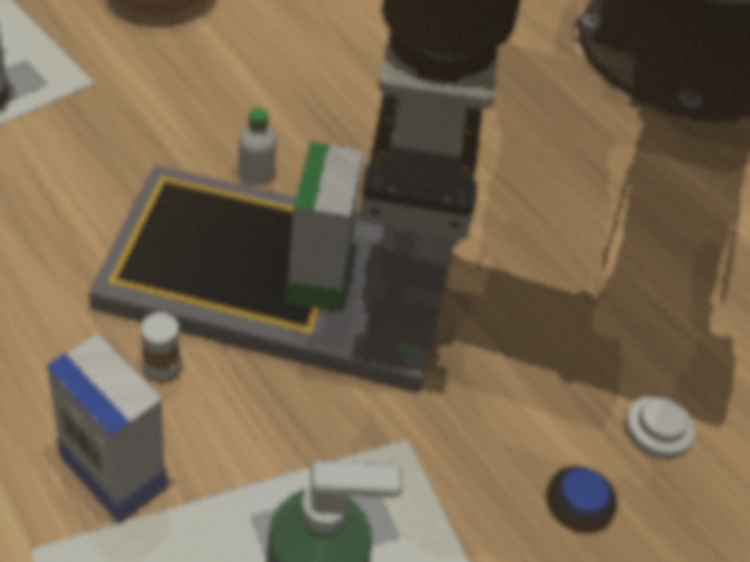

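The closed fingers are just behind the carton's back at crop (370,235), clear of everything. I'll approach, then push slowly.

Call:
{"op": "play_rows", "data": {"targets": [[[0.012,-0.002,-0.002,0],[0.024,-0.002,-0.002,0],[0.034,-0.002,-0.002,0],[0.042,-0.002,-0.002,0],[0.05,-0.002,-0.002,0]]]}}

```text
t: 4.2
eef_pos: [0.5296, 0.1063, 0.3047]
ee_rot: [-3.142, 0.0, -0.741]
force: [-0.4, 0.2, 0.2]
width: 0.0007
```

Call:
{"op": "play_rows", "data": {"targets": [[[0.007,0,0,0],[0.014,0,0,0],[0.021,0,0,0],[0.021,0,0,0]]]}}

```text
t: 4.7
eef_pos: [0.545, 0.0924, 0.3046]
ee_rot: [3.141, -0.0, -0.741]
force: [0.0, -0.2, 0.2]
width: 0.0004
```

```bash
python3 -c "
from h import *
go(.528,.108,.303,-42)
p,im,d=shot('scene'); save(im,'mid.png',(220,180,520,405),2.5)"
```

```text
t 4.7 pos [0.545  0.0924 0.3046] head -42.47 F [ 0.  -0.2  0.2]
shift [-0.0231 -0.      0.0016] turn -0.47
```

View pics/mid.png

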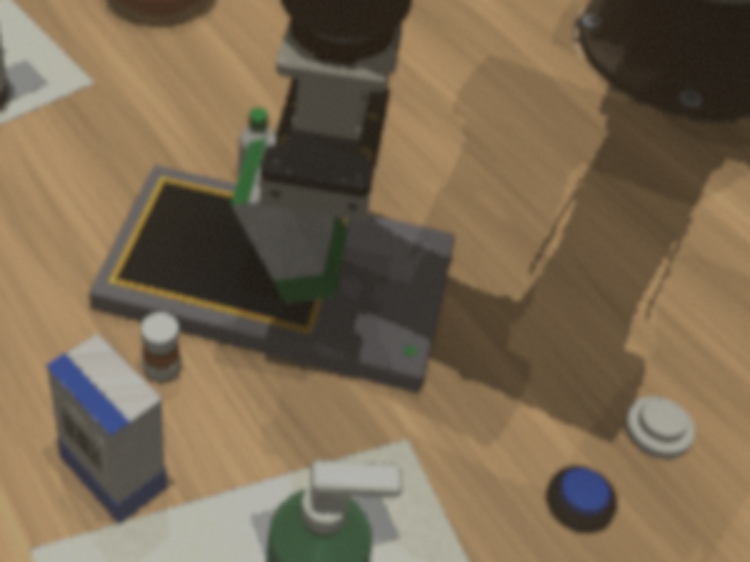

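The carton is tipping about its front foot edge, roughly 18° over, with its foot still in place near crop (300,290). I'll push on.

Call:
{"op": "play_rows", "data": {"targets": [[[0.007,0,0,0],[0.014,0,0,0],[0.021,0,0,0],[0.026,0,0,0],[0.026,0,0,0]]]}}

```text
t: 5.38
eef_pos: [0.5642, 0.0748, 0.3046]
ee_rot: [3.141, 0.0, -0.741]
force: [-0.9, 0.5, 0.2]
width: 0.0004
```

Call:
{"op": "play_rows", "data": {"targets": [[[0,0,0,0],[0,0,0,0],[-0.02,0,0,0],[-0.04,0,0,0]]]}}

```text
t: 5.88
eef_pos: [0.5333, 0.1028, 0.3045]
ee_rot: [3.141, 0.0, -0.741]
force: [0.6, 0.1, 0.8]
width: 0.0004
```

```bash
python3 -c "
from h import *
go(.483,.362,.38,-42)
p,im,d=shot('scene'); save(im,'fell.png',(220,180,520,405),2.5)"
```

```text
t 5.88 pos [0.5333 0.1028 0.3045] head -42.46 F [0.6 0.1 0.8]
shift [-0.2121 -0.1572 -0.0754] turn -0.46
```

View pics/fell.png

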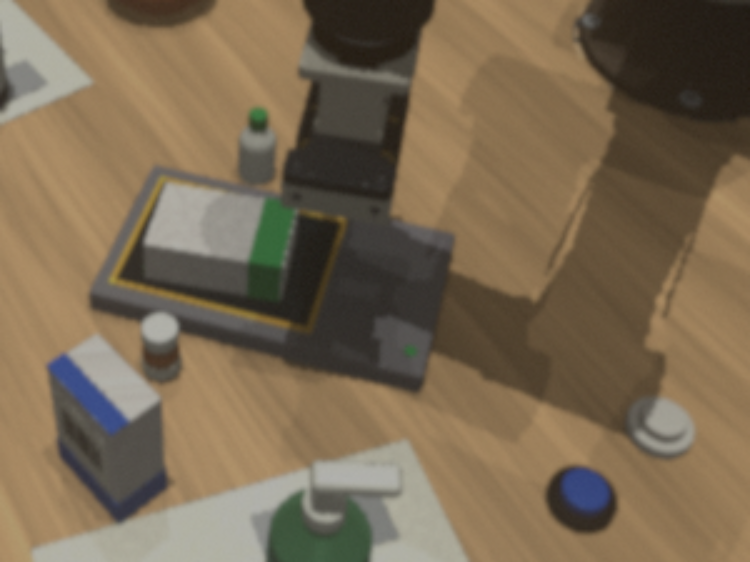

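The carton lies on its label with the band end towards its start, apparently inside the frame (crop x 145–295). I'll move the arm over to the button and then measure it from above.

Call:
{"op": "play_rows", "data": {"targets": [[[0,0,-0.04,0],[-0.035,-0.025,-0.075,0],[-0.08,-0.06,-0.075,0],[-0.125,-0.093,-0.075,0],[-0.17,-0.126,-0.075,0]]]}}

```text
t: 6.55
eef_pos: [0.4923, 0.3119, 0.3802]
ee_rot: [-3.141, 0.0, -0.74]
force: [0.3, 0.2, 0.7]
width: 0.0007
```

Call:
{"op": "play_rows", "data": {"targets": [[[-0.025,-0.018,0,0],[-0.042,-0.031,0,0],[-0.042,-0.031,0,0]]]}}

```text
t: 6.92
eef_pos: [0.4831, 0.3623, 0.3795]
ee_rot: [3.141, -0.0, -0.739]
force: [-0.2, -0.5, 0.6]
width: 0.0004
```

```bash
python3 - <<'E'
from h import *
p,im,d=shot('top'); X=cloud(p,d); z=X[...,2]; hsv=cv2.cvtColor(im,cv2.COLOR_RGB2HSV)
roi=np.zeros((480,640),bool); roi[190:330,228:370]=1
t=roi&(abs(z-.07)<.006); print('z',np.median(z[t]),z[t].std())
c,s,a=cv2.minAreaRect(X[t][:,:2].astype(np.float32)*1000);print(c,s,a)
th=np.radians(-46.8);M=np.array([[np.cos(th),np.sin(th)],[-np.sin(th),np.cos(th)]])
w=np.array([569,62])+42*M[0]
print(((cv2.boxPoints((c,s,a))-w)@M.T).round(1))
p,im,d=shot('wrist');X=cloud(p,d);hsv=cv2.cvtColor(im,cv2.COLOR_RGB2HSV)
b=(hsv[...,0]>105)&(hsv[...,0]<130)&(hsv[...,1]>120)&(np.hypot(X[...,0]-.48,X[...,1]-.363)<.03)&(abs(X[...,2]-.022)<.012)
print('wrist btn',b.sum())
if b.any(): print(np.median(X[b],0),X[b].min(0),X[b].max(0),cv2.minEnclosingCircle(X[b][:,:2].astype(np.float32)))
go(.481,.362,.23,-42)
E
```

```text
z 0.07061738049384325 0.0019570417115271858
(579.9037475585938, 2.37261962890625) (163.43115234375, 120.11354064941406) 48.13911437988281
[[ -43.9 -119.5]
 [  75.8 -109.1]
 [  61.7   53.7]
 [ -57.9   43.4]]
wrist btn 1349
[0.48229999 0.36165187 0.02217205] [0.46131049 0.34380363 0.01089632] [0.49996182 0.38227019 0.02529507] ((0.4803273677825928, 0.36288389563560486), 0.019863052293658257)
t 7.03 pos [0.4836 0.3607 0.3796] head -42.43 F [ 0.1 -0.6 -0.1]
shift [-0.0028  0.0007  0.1496] turn -0.43
```

From above, the carton's top is at 70.6 mm, so it lies flat. In the window frame it spans x about -58..68 and y about -32..54 mm. The low-y end of that raw rectangle took in the dropper. That is well inside ±87/±64.5. The button is at (0.482, 0.362, 0.022).

Call:
{"op": "play_rows", "data": {"targets": [[[-0.002,0,0.05,0],[-0.002,0,0.1,0],[-0.002,0,0.15,0],[-0.002,0,0.169,0],[-0.002,0,0.169,0]]]}}

```text
t: 7.65
eef_pos: [0.4824, 0.3609, 0.2093]
ee_rot: [3.138, -0.0, -0.742]
force: [0.0, -0.3, 1.1]
width: 0.0005
```

Call:
{"op": "play_rows", "data": {"targets": [[[0,0,0.005,0],[0,0,0.01,0],[0,0,0.012,0],[0,0,0.014,0],[0,0,0.014,0]]]}}

```text
t: 8.28
eef_pos: [0.4826, 0.3626, 0.1971]
ee_rot: [-3.141, -0.0, -0.741]
force: [0.8, -0.7, 2.9]
width: 0.0003
```

Pressing has begun (about 2.9 N), so I'll continue to the stop.

Call:
{"op": "play_rows", "data": {"targets": [[[0,0,0.001,0],[0,0,0.002,0],[0,0,0.003,0],[0,0,0.003,0]]]}}

```text
t: 8.78
eef_pos: [0.4826, 0.3626, 0.1944]
ee_rot: [-3.141, -0.0, -0.74]
force: [0.2, -1.2, 9.3]
width: 0.0004
```

Call:
{"op": "play_rows", "data": {"targets": [[[0,0,0.001,0],[0,0,0.001,0],[0,0,0.001,0]]]}}

```text
t: 9.15
eef_pos: [0.4826, 0.3626, 0.1942]
ee_rot: [-3.14, -0.0, -0.74]
force: [-2.3, -2.5, 16.2]
width: 0.0004
```

Call:
{"op": "play_rows", "data": {"targets": [[[0,0,-0.01,0],[0,0,-0.05,0],[0,0,-0.1,0],[0,0,-0.15,0],[0,0,-0.15,0]]]}}

```text
t: 9.78
eef_pos: [0.4829, 0.3632, 0.3469]
ee_rot: [-3.134, 0.001, -0.74]
force: [-0.0, 0.5, -0.6]
width: 0.0005
```

```bash
python3 - <<'E'
from h import *
go(.481,.362,.23,-42)
p,im,d=shot('wrist');X=cloud(p,d);hsv=cv2.cvtColor(im,cv2.COLOR_RGB2HSV)
b=(hsv[...,0]>105)&(hsv[...,0]<130)&(hsv[...,1]>120)&(np.hypot(X[...,0]-.48,X[...,1]-.363)<.015)
print('btn z',np.median(X[b],0))
p,im,d=shot('top'); save(im,'end.png',(100,130,420,370),2.5)
E
```

```text
t 9.78 pos [0.4829 0.3632 0.3469] head -42.42 F [-0.   0.5 -0.6]
shift [-0.0005  0.003   0.1169] turn -0.42
btn z [0.48031969 0.36266789 0.02241459]
```

View pics/end.png

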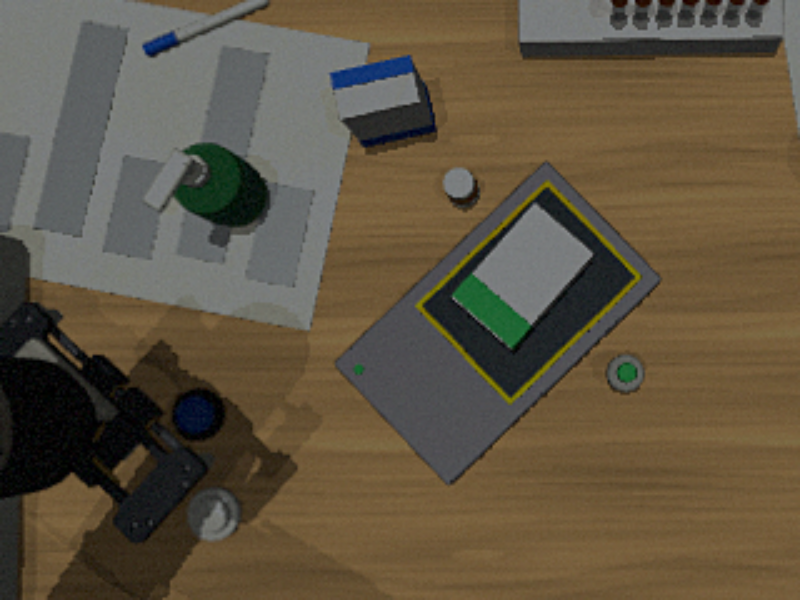

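The carton lies flat inside the yellow frame (crop 453–592, 205–350). The button is back up at 22.4 mm, the bystanders have not moved, and the robot is clear. The stop was felt: 16 N with no further travel.

```bash
python3 -c "
from h import *
print(job_done())"
```

```text
the job is handed in; nothing more can be done
None
```

I tipped the green-banded carton over by pushing high on its plain back with the closed fingers, pressed the blue button in the black housing to its stop, and handed the job in at about 10 s.

- **Carton:** Measured from above, it lies flat, with its upper face at 70.6 mm. All corners are inside the yellow frame, with roughly 10 mm or more to spare. The fitted rectangle's low-y edge wrongly included the dropper, so I worked that edge out from the carton's 75 mm width, and the picture agreed.
- **Button:** I pressed until the force reached 16 N with almost no further movement. The fingertips had gone down about 6 mm from the measured button top, though I could not read the joint travel directly. Afterwards the top was back at 22.4 mm, against 22.2 mm before.
- **Surroundings:** The last picture shows the nearby bystanders where they stood and the gripper clear. The bowl and the stain bottle were outside that crop, but the arm only passed well above the bowl and never near the stain bottle.

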